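Pack the kiln posts into their carrier

TASK

Gather the four square kiln posts from the bench into the wooden carrier tray, each lying flat on the floor of the bay made for its length and squarely along it, shortest post in the shortest bay and so on to the longest. The round prop and the triangular prop belong to another set: leave them where they are.

Things in the scene. Friction and masses are not known exactly. Their poses are not given: they have to be found in the camera images.
- post_a: the shortest square kiln post: a plain beige fired-clay bar, 50 mm long, 35 x 35 mm in section, lying flat on the bench, about 123 g. Origin at the bar's very centre (17.5 mm above what it lies on); x runs along its length, z up.
- post_b: the second shortest square kiln post: a plain beige fired-clay bar, 70 mm long, 35 x 35 mm in section, lying flat on the bench, about 172 g. Origin at the bar's very centre (17.5 mm above what it lies on); x runs along its length, z up.
- post_c: the second longest square kiln post: a plain beige fired-clay bar, 90 mm long, 35 x 35 mm in section, lying flat on the bench, about 221 g. Origin at the bar's very centre (17.5 mm above what it lies on); x runs along its length, z up.
- post_d: the longest square kiln post: a plain beige fired-clay bar, 110 mm long, 35 x 35 mm in section, lying flat on the bench, about 270 g. Origin at the bar's very centre (17.5 mm above what it lies on); x runs along its length, z up.
- bay_a: bay for the 50 mm post: shallow open wooden box with dark walls, fixed in the carrier tray; four lie side by side in any order, centre lines 72 mm apart. Inside 66 mm long (x), 51 mm wide (y); walls 4 mm thick, tops 16 mm above the origin (tray rim lower). Origin under its centre, 6 mm above the bench, 4 mm below its inner floor; z up. A post in it has its centre 21.5 mm above the origin.
- bay_b: bay for the 70 mm post: shallow open wooden box with dark walls, fixed in the carrier tray; four lie side by side in any order, centre lines 72 mm apart. Inside 86 mm long (x), 51 mm wide (y); walls 4 mm thick, tops 16 mm above the origin (tray rim lower). Origin under its centre, 6 mm above the bench, 4 mm below its inner floor; z up. A post in it has its centre 21.5 mm above the origin.
- bay_c: bay for the 90 mm post: shallow open wooden box with dark walls, fixed in the carrier tray; four lie side by side in any order, centre lines 72 mm apart. Inside 106 mm long (x), 51 mm wide (y); walls 4 mm thick, tops 16 mm above the origin (tray rim lower). Origin under its centre, 6 mm above the bench, 4 mm below its inner floor; z up. A post in it has its centre 21.5 mm above the origin.
- bay_d: bay for the 110 mm post: shallow open wooden box with dark walls, fixed in the carrier tray; four lie side by side in any order, centre lines 72 mm apart. Inside 126 mm long (x), 51 mm wide (y); walls 4 mm thick, tops 16 mm above the origin (tray rim lower). Origin under its centre, 6 mm above the bench, 4 mm below its inner floor; z up. A post in it has its centre 21.5 mm above the origin.
- round_prop: a look-alike that stays: a round prop of the same beige clay, standing upright, 42 mm diameter, 60 mm tall. Origin at its centre (30 mm above the bench).
- tri_prop: a look-alike that stays: a triangular prop of the same beige clay, lying flat with a ridge on top, 80 mm long (x), sides 44 mm, 38 mm high. Origin 12.7 mm above the bench, x along its length.
There are look-alikes about, which are no part of the job. Leave any orange look-alike of the round_prop alone.

How it is judged:
By the outcome, as a careful person would: the job done as asked, in the order asked, and still so for the second after the job is handed in, with the robot touching nothing.
It also fails if it takes over 102 s, if anything falls off the work surface, if the arm or the gripper's body presses on something with over 40 N, if the wrist force passes 120 N, or if a joint passes its speed limit or range.

ROBOT

A 6-joint arm with a two-finger parallel gripper is mounted at the origin on the work surface. World frame = base frame: x ahead of the robot, y to its left, z up, the work surface at z = 0. Lengths are in m, angles in degrees, forces in N, time in s.
With the tool pointing down it reaches from about 0.3 to 0.825 m from the base axis. Payload 5.4 kg.
Tool frame: the origin (TCP) lies on the front face of the gripper's body, between the roots of the fingers; the fingertips stand 88 mm ahead of it and the grasp point (between the pads) lies 69 mm ahead of it; z points along the fingers, x is the direction in which the jaws open and shut, and the axes are right-handed (so a half turn about z gives the same grasp; the last joint's range is limited). The gripper opens to 92 mm and grips with 3 to 60 N. Pads are 20 mm wide; open, the fingers measure 128 mm over their backs; the gripper's body (75 mm by 189 mm) begins 69 mm behind the grasp point.
Start: joints at [-12.038, 9.076, 91.501, -0, 79.423, -12.038], TCP at [0.575, -0, 0.303] pointing down, gripper open.
Joint ranges: [-166.64, 166.64], [-54.1, 131.32], [10.49, 154.53], [-73.88, 253.88], [9.74, 151.15], [-171.62, 171.62]. Speed limits (degrees/s): [147.25, 147.25, 180, 180, 180, 180].

INTERFACE

Orientations are given as [roll, pitch, yaw] about the fixed x, y, z axes, in that order (R = Rz(yaw) Ry(pitch) Rx(roll)).
In Python, from cell import bot, solver, eyes, order, models gives the robot as it stands. The module is installed in compiled form; this text tells all that it offers. Calls block until the motion is done:
- bot.move_pose(position, orientation): joint-space move of the TCP to a pose.
- bot.move_straight(position, rot=None, velocity=0.15, contact_N=None): straight line of the TCP; rot=None keeps the orientation; velocity is the mean speed in m/s. With contact_N (N) it stops when the force on the tool has changed by that much, and returns True; else False.
- bot.move_joints(angles): joint-space move.
- bot.gripper_open() and bot.grab(): open the fingers fully, or close them until they stop; the grip force is fixed at half the most.
- bot.pause(seconds).
- solver.ik(position, orientation): joint angles nearest the present ones, or None.
- eyes.camera(name): name is "scene" or "side" or "wrist"; returns the picture (480x640x3 uint8, blue, green, red); there is no depth.
- eyes.camera_params(name): a dict with "K" (3x3 intrinsics, pixels), "eye" and "orientation" of the camera in the world. Camera axes: x right, y down, z forward; pixel columns grow to the right and rows downward; lengths in m; the calibration is good to about 2 mm. The wrist camera is an equidistant fisheye: a pixel r from the principal point sees the ray r / f radians off the axis. A picture is of the moment at which its call begins: read the wrist's pose just before it. camera_params takes no time and is no camera call; for the wrist camera it gives the pose at the moment of the call.
A pose or a line that the arm cannot do raises bot.Unreachable and nothing moves.
- order.finish_job(): hands the job in, once; it reports no verdict.
Trained networks look in the newest picture that a camera, given by its name, has taken for a name from the list of things; names that differ only in an ending like _2 or _b are one class to them, and where a whole thing is asked for, a point or a joint stands for the part that bears it (a point fixed in the world has none). Each returns a list of dicts, best first, with "conf" (0 to 1); they miss things now and then, are a little off and sometimes report something else, mostly with a low value. They report only what shows in the picture. A call takes as long as a camera call. They do not tell look-alikes from the thing itself.
- models.find_in(camera, thing): "box" ([left, top, width, height] in pixels, round what is visible of it).
- models.outline_of(camera, thing): "mask" (480x640 bool, what is visible of it) and "box" ([left, top, width, height] in pixels, round what is visible of it).
Readings, each from a call of its own:
- bot.read_time_s(): time.
- bot.read_joint_positions(): joint angles.
- bot.read_qd(): joint speeds.
- bot.read_tau(): joint torques, N m.
- bot.read_eef_pos(): TCP position.
- bot.read_eef_rot(): TCP orientation.
- bot.read_contact_force(): force on the tool from outside, world axes, zero at the start.
- bot.read_ft_torque(): the same for the moment, N m.
- bot.read_finger_gap(): opening from 0.0 (shut) to 1.0 (fully open).
Only numpy, scipy, OpenCV 4.12 (cv2) and the standard library are available. Lean on these libraries where they do the work, as an engineer would, in place of code of your own. Each camera call takes 0.05 s, during which the arm holds its last target. There are 200 camera calls.

## Working session

There is one attempt and no reset: what is moved stays moved. The work goes in short steps, each a Python script; the robot and the scene stay as the last script left them, time stands still between calls to the robot, and variables do not carry over. Pictures are saved under pics/ and viewed, about 12 in all and at most 16, crops included, and the job is handed in when it is done.

```bash
mkdir -p pics; ls; python3 - <<'E'
from cell import bot,solver,eyes,order,models
import cv2
for c in ["scene","side","wrist"]:
    p=eyes.camera_params(c);print(c,p)
    cv2.imwrite(f"pics/{c}0.png",eyes.camera(c))
    for t in ["post_a","bay_a","round_prop","tri_prop"]:
        print(c,t,[(d["box"],round(d["conf"],2)) for d in models.find_in(c,t)])
print(bot.read_time_s(),bot.read_eef_pos(),bot.read_eef_rot())
E
```

```text
pics
scene {'K': array([[554.1264719 ,   0.        , 316.921544  ],
       [  0.        , 554.1264719 , 235.96931349],
       [  0.        ,   0.        ,   1.        ]]), 'eye': array([1.12120464, 0.34383776, 0.8607549 ]), 'orientation': array([-1.38477411e+02,  1.19805499e-01,  1.20530811e+02])}
scene post_a [([295.8, 199.3, 19.8, 27.5], 0.96), ([200.9, 272.5, 59.0, 46.7], 0.81), ([222.7, 158.2, 31.7, 29.8], 0.61), ([246.6, 236.7, 47.5, 31.4], 0.57)]
scene bay_a [([418.8, 279.4, 55.7, 54.4], 0.92), ([352.8, 249.0, 47.5, 56.7], 0.92), ([458.2, 288.7, 55.1, 70.1], 0.78), ([388.3, 274.4, 47.6, 39.8], 0.75)]
scene round_prop [([142.8, 183.3, 27.6, 30.1], 0.86), ([204.1, 132.2, 17.7, 28.8], 0.86), ([178.8, 147.5, 25.5, 33.1], 0.83), ([191.1, 177.7, 20.7, 31.7], 0.78)]
scene tri_prop [([200.9, 274.8, 60.4, 44.7], 0.59), ([189.8, 176.3, 21.0, 32.3], 0.59), ([150.3, 221.1, 34.7, 38.0], 0.56)]
side {'K': array([[567.02087401,   0.        , 319.14222241],
       [  0.        , 567.02087401, 232.97702148],
       [  0.        ,   0.        ,   1.        ]]), 'eye': array([ 0.43684881, -1.0221
[... 616 characters left out ...]
.        , 317.59991367],
       [  0.        , 371.64829954, 235.82781124],
       [  0.        ,   0.        ,   1.        ]]), 'eye': array([0.57417318, 0.06798189, 0.38444814]), 'orientation': array([ 1.65957797e+02,  1.38248943e-02, -7.06752213e-02])}
wrist post_a [([401.7, 252.1, 41.8, 92.9], 0.94), ([180.4, 394.0, 29.3, 22.2], 0.87), ([273.3, 255.0, 52.0, 87.8], 0.61)]
wrist bay_a [([200.6, 0.0, 55.2, 4.5], 0.8), ([194.2, 71.3, 116.7, 68.1], 0.78), ([210.8, 0.4, 74.6, 72.3], 0.71)]
wrist round_prop [([200.3, 2.9, 64.7, 4.5], 0.52)]
wrist tri_prop [([352.5, 403.2, 37.8, 18.5], 0.5)]
0.75 [ 5.74990798e-01 -2.77976693e-05  3.02725270e-01] [ 1.79997076e+02 -1.27589480e-03  4.99785966e-04]
```

View pics/scene0.png

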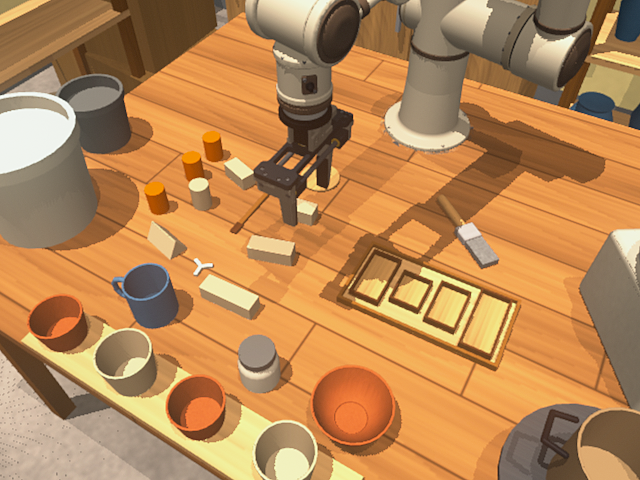

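View pics/side0.png

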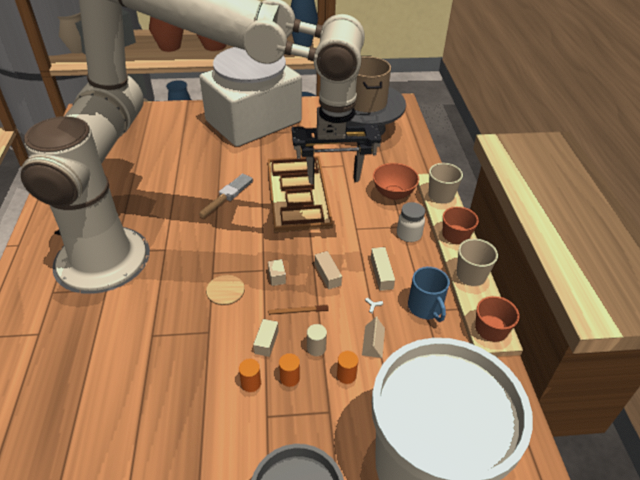

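View pics/wrist0.png

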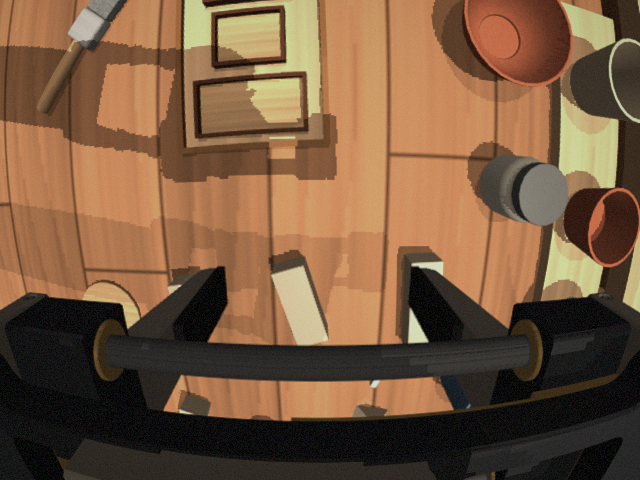

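Scene: posts at side-view pixels (278,271), (328,270), (383,268), (265,337). Look-alikes are the triangular prop (374,337), the round beige prop (317,340) and three orange cylinders. The bays sit around (298,195). I'll take clear wrist views and fit the known box shapes to the outlines.

```bash
cat > h.py <<'E'
from cell import bot,solver,eyes,order,models
import cv2, numpy as np
from scipy.spatial.transform import Rotation as R
from scipy.optimize import minimize
def project(P,cam,p):
    v=(np.asarray(P)-p["eye"])@R.from_euler("xyz",p["orientation"],degrees=True).as_matrix()
    K=p["K"]
    if cam=="wrist":
        r=np.linalg.norm(v[:,:2],axis=1); th=np.arctan2(r,v[:,2]); s=th/np.maximum(r,1e-9)
        u=v[:,:2]*s[:,None]
    else: u=v[:,:2]/v[:,2:]
    return u*[K[0,0],K[1,1]]+[K[0,2],K[1,2]]
def ray(px,cam,p,z):
    K=p["K"]; u=(np.asarray(px,float)-[K[0,2],K[1,2]])/[K[0,0],K[1,1]]
    if cam=="wrist":
        th=np.linalg.norm(u); d=np.r_[u/max(th,1e-9)*np.sin(th),np.cos(th)]
    else: d=np.r_[u,1]
    d=R.from_euler("xyz",p["orientation"],degrees=True).as_matrix()@d
    return p["eye"]+d*(z-p["eye"][2])/d[2]
def sil(q,L,W,z0,z1,cam,p,s=8):
    t=np.linspace(-.5,.5,12); e=np.r_[np.c_[t,t*0-.5],np.c_[t,t*0+.5],np.c_[t*0-.5,t],np.c_[t*0+.5,t]]*[L,W]
    c,n=np.cos(q[2]),np.sin(q[2]); e=e@np.array([[c,n],[-n,c]])+q[:2]
    P=np.r_[np.c_[e,np.full(len(e),z0)],np.c_[e,np.full(len(e),z1)]]
    m=np.zeros((480,640),np.uint8)
    h=cv2.convexHull(project(P,cam,p).astype(np.float32))
    cv2.fillPoly(m,[np.round(h*16).astype(np.int32)],255,lineType=cv2.LINE_AA,shift=4)
    return m/255.
def fit(mask,Ls,W,z0,z1,cam,p):
    """box on the plane whose silhouette best matches mask -> list of (IoU,L,x,y,yaw deg), best first"""
    ys,xs=np.nonzero(mask); c=ray([xs.mean(),ys.mean()],cam,p,(z0+z1)/2)[:2]; M=mask.astype(float); out=[]
    for L in Ls:
        f=lambda q:-np.minimum(M,S:=sil(q,L,W,z0,z1,cam,p)).sum()/np.maximum(M,S).sum()
        y0=min(np.arange(0,np.pi,np.pi/12),key=lambda a:f([*c,a]))
        r=minimize(f,[*c,y0],method="Nelder-Mead",options=dict(initial_simplex=np.array([*c,y0])+np.array([[0,0,0],[.01,0,0],[0,.01,0],[0,0,.15]]),xatol=1e-4,fatol=1e-4))
        out.append((round(-r.fun,3),L,*np.round(r.x[:2],4),round(np.degrees(r.x[2])%180,1)))
    return sorted(out,reverse=True)
PL=[.05,.07,.09,.11]; BL=[.074,.094,.114,.134]
def look(cam,what,name=None):
    p=eyes.camera_params(cam); im=eyes.camera(cam)
    if name: cv2.imwrite(name,im)
    for t in what:
        for d in models.outline_of(cam,t):
            if d["conf"]<.35: continue
            r=fit(d["mask"],PL,.035,0,.035,cam,p) if t[:4]=="post" else fit(d["mask"],BL,.059,.006,.022,cam,p) if t[:3]=="bay" else []
            ys,xs=np.nonzero(d["mask"])
            print(cam,t,round(d["conf"],2),np.round(d["box"]),r[:2],np.round(ray([xs.mean(),ys.mean()],cam,p,.02)[:2],3))
E
python3 - <<'E'
from h import *
look("side",["post_a","bay_a"])
bot.move_pose([.55,-.33,.30],[180,0,0])
look("wrist",["post_a","round_prop","tri_prop"],"pics/w1.png")
bot.move_pose([.5,.07,.30],[180,0,0])
look("wrist",["bay_a"],"pics/w2.png")
look("side",["post_a"])
print(bot.read_time_s())
E
```

```text
side post_a 0.93 [271. 258.  15.  24.] [(np.float64(0.829), 0.05, np.float64(0.4362), np.float64(-0.0956), np.float64(90.0)), (np.float64(0.682), 0.07, np.float64(0.4355), np.float64(-0.0867), np.float64(91.0))] [ 0.436 -0.098]
side post_a 0.91 [371. 246.  25.  43.] [(np.float64(0.857), 0.11, np.float64(0.6922), np.float64(-0.1009), np.float64(90.6)), (np.float64(0.835), 0.09, np.float64(0.6932), np.float64(-0.1007), np.float64(93.0))] [ 0.692 -0.103]
side post_a 0.64 [253. 318.  23.  41.] [(np.float64(0.898), 0.07, np.float64(0.4075), np.float64(-0.2822), np.float64(75.5)), (np.float64(0.833), 0.05, np.float64(0.4072), np.float64(-0.2804), np.float64(69.6))] [ 0.407 -0.285]
side post_a 0.58 [316. 251.  26.  39.] [(np.float64(0.89), 0.09, np.float64(0.5607), np.float64(-0.0954), np.float64(102.7)), (np.float64(0.872), 0.07, np.float64(0.5611), np.float64(-0.0967), np.float64(106.6))] [ 0.561 -0.099]
side bay_a 0.9 [270. 160.  48.  13.] [(np.float64(0.785), 0.094, np.float64(0.4862), np.float64(0.3306), np.float64(5.7)), (np.float64(0.731), 0.114, np.float64(0.4904), np.float64(0.3318
[... 2822 characters left out ...]
 0.561 -0.098]
side post_a 0.64 [375. 247.  22.  43.] [(np.float64(0.863), 0.09, np.float64(0.6931), np.float64(-0.1017), np.float64(91.1)), (np.float64(0.841), 0.11, np.float64(0.6923), np.float64(-0.1005), np.float64(89.4))] [ 0.692 -0.104]
side post_a 0.6 [269. 256.  19.  30.] [(np.float64(0.881), 0.05, np.float64(0.436), np.float64(-0.0928), np.float64(93.9)), (np.float64(0.728), 0.07, np.float64(0.436), np.float64(-0.0882), np.float64(94.0))] [ 0.437 -0.097]
side post_a 0.6 [252. 318.  26.  42.] [(np.float64(0.914), 0.07, np.float64(0.407), np.float64(-0.2844), np.float64(73.4)), (np.float64(0.823), 0.05, np.float64(0.4071), np.float64(-0.2837), np.float64(69.8))] [ 0.407 -0.287]
4.0417
```

```bash
python3 - <<'E'
from h import *
bot.move_pose([.56,-.21,.30],[180,0,0])
look("wrist",["post_a"],"pics/w3.png")
print(bot.read_time_s())
a=cv2.imread("pics/w3.png");cv2.imwrite("pics/w3c.png",a[:330])
E
```

```text
wrist post_a 0.95 [167.  76.  48.  56.] [(np.float64(0.919), 0.05, np.float64(0.4325), np.float64(-0.0974), np.float64(97.2)), (np.float64(0.677), 0.07, np.float64(0.4307), np.float64(-0.0913), np.float64(99.8))] [ 0.432 -0.097]
wrist post_a 0.89 [284.  47.  59. 102.] [(np.float64(0.955), 0.09, np.float64(0.5559), np.float64(-0.0969), np.float64(106.4)), (np.float64(0.794), 0.11, np.float64(0.5549), np.float64(-0.0927), np.float64(106.9))] [ 0.556 -0.096]
wrist post_a 0.63 [156. 247.  46.  58.] [(np.float64(0.727), 0.05, np.float64(0.4003), np.float64(-0.2716), np.float64(41.9)), (np.float64(0.62), 0.07, np.float64(0.3989), np.float64(-0.273), np.float64(42.4))] [ 0.404 -0.27 ]
wrist post_a 0.63 [424.  54.  44. 113.] [(np.float64(0.93), 0.11, np.float64(0.6888), np.float64(-0.1017), np.float64(91.9)), (np.float64(0.802), 0.09, np.float64(0.6882), np.float64(-0.1004), np.float64(92.7))] [ 0.688 -0.101]
5.25
```

View pics/w3c.png

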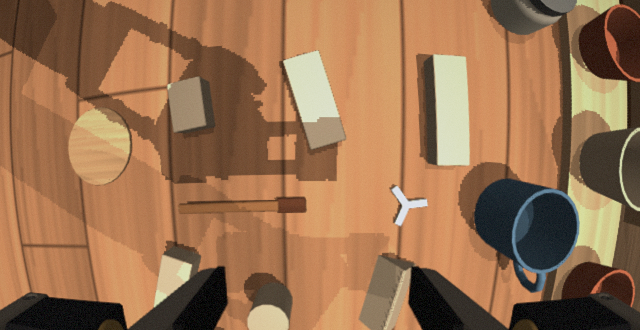

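Three posts, the bays and the choices are clear in the crop: a (190,104), c (315,100), d (450,110), b (178,275), with the triangular prop at (385,290) and the round prop at (270,300) to be left.

Fully opened fingers would hit a filled neighbouring bay. So I'll place c and d first, gripped crosswise (their bays aren't adjacent), then a and b gripped by their ends. The tips stay above the walls.

```bash
cat >> h.py <<'E'
TY=1.9
BAY=dict(c=(.5066,.1095),a=(.5042,.1819),b=(.5021,.2537),d=(.4997,.3257))
def carry(n,x,y,jaw,jawp,gap):
    bot.move_pose([x,y,.19],[180,0,jaw]); bot.move_straight([x,y,.105],velocity=.12)
    bot.grab(); g=bot.read_finger_gap(); print(n,"gap",round(g,3),"expected",gap)
    bot.move_straight([x,y,.20],velocity=.15)
    if abs(bot.read_finger_gap()-gap)>.06: print("BAD GRIP"); return
    X,Y=BAY[n]
    bot.move_pose([X,Y,.20],[180,0,jawp]); bot.move_straight([X,Y,.125],velocity=.15)
    print("contact",bot.move_straight([X,Y,.1155],velocity=.03,contact_N=6),bot.read_eef_pos()[2])
    bot.gripper_open(); bot.move_straight([X,Y,.22],velocity=.15)
    print("t",bot.read_time_s(), "F",np.round(bot.read_contact_force(),1))
E
python3 - <<'E'
from h import *
carry("c",.556,-.097,16.4,90+TY,.38)
bot.move_pose([.505,.05,.30],[180,0,0])
look("wrist",["post_a","bay_a"],"pics/w4.png")
E
```

```text
c gap 0.376 expected 0.38
contact False 0.11546137641213447
t 12.275 F [-0.5  0.3 -0.1]
wrist post_a 0.86 [453. 295.  43.  91.] [(np.float64(0.193), 0.05, np.float64(0.7049), np.float64(-0.0639), np.float64(139.6)), (np.float64(0.157), 0.07, np.float64(0.7092), np.float64(-0.0728), np.float64(135.8))] [ 0.692 -0.061]
wrist post_a 0.85 [270. 132. 100.  43.] [(np.float64(0.957), 0.09, np.float64(0.5059), np.float64(0.1096), np.float64(2.8)), (np.float64(0.805), 0.11, np.float64(0.5115), np.float64(0.1099), np.float64(2.6))] [0.506 0.109]
wrist post_a 0.79 [234. 316.  38.  28.] [(np.float64(0.478), 0.05, np.float64(0.4273), np.float64(-0.0899), np.float64(70.0)), (np.float64(0.385), 0.07, np.float64(0.4287), np.float64(-0.1037), np.float64(82.9))] [ 0.431 -0.081]
wrist bay_a 0.9 [280.  50.  76.  66.] [(np.float64(0.943), 0.074, np.float64(0.5041), np.float64(0.1823), np.float64(0.8)), (np.float64(0.749), 0.094, np.float64(0.5129), np.float64(0.1822), np.float64(2.6))] [0.504 0.181]
wrist bay_a 0.87 [261. 123. 122.  64.] [(np.float64(0.462), 0.114, np.float64(0.5068), np.float64(0.1097), np.float64(2.0)), (np.float64(0.396), 0.134, np.float64(0.5084), np.float64(0.1098), np.float64(1.8))] [0.507 0.11 ]
wrist bay_a 0.73 [267.   2.  97.  44.] [(np.float64(0.964), 0.094, np.float64(0.5021), np.float64(0.2556), np.float64(1.2)), (np.float64(0.811), 0.114, np.float64(0.5113), np.float64(0.2566), np.float64(3.7))] [0.502 0.243]
```

View pics/w4.png

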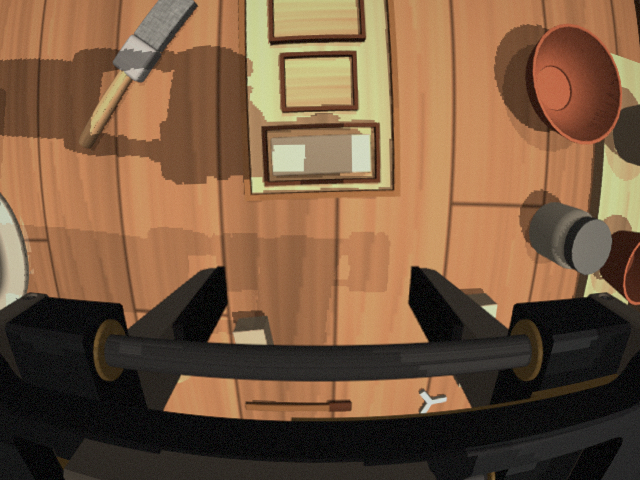

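c lies flat and square in its bay at (320,155). Next I'll confirm bay D from closer, then bring d.

```bash
python3 - <<'E'
from h import *
bot.move_pose([.5,.22,.28],[180,0,0])
look("wrist",["bay_a"])
carry("d",.6888,-.1017,2.0,90+TY,.38)
bot.move_pose([.5,.22,.30],[180,0,0])
look("wrist",["post_a"],"pics/w5.png")
print(bot.read_time_s())
E
```

```text
wrist bay_a 0.76 [282. 221.  78.  67.] [(np.float64(0.96), 0.074, np.float64(0.5039), np.float64(0.1813), np.float64(1.8)), (np.float64(0.761), 0.094, np.float64(0.5064), np.float64(0.1814), np.float64(1.8))] [0.504 0.183]
wrist bay_a 0.71 [266. 149. 104.  65.] [(np.float64(0.968), 0.094, np.float64(0.5021), np.float64(0.2539), np.float64(1.8)), (np.float64(0.806), 0.114, np.float64(0.5039), np.float64(0.2538), np.float64(2.3))] [0.502 0.254]
wrist bay_a 0.68 [268. 290. 114.  56.] [(np.float64(0.346), 0.114, np.float64(0.5069), np.float64(0.1103), np.float64(1.4)), (np.float64(0.298), 0.134, np.float64(0.5122), np.float64(0.1108), np.float64(0.7))] [0.507 0.128]
wrist bay_a 0.64 [246.  74. 148.  69.] [(np.float64(0.962), 0.134, np.float64(0.4997), np.float64(0.3253), np.float64(2.1)), (np.float64(0.844), 0.114, np.float64(0.5064), np.float64(0.3259), np.float64(1.6))] [0.5   0.325]
d gap 0.372 expected 0.38
contact False 0.1154681468662542
t 23.15 F [0.6 0.2 0. ]
wrist post_a 0.88 [281. 291.  87.  47.] [(np.float64(0.959), 0.09, np.float64(0.5059), np.float64(0.1053), np.float64(1.7)), (np.float64(0.8), 0.11, np.float64(0.5124), np.float64(0.105), np.float64(2.4))] [0.506 0.106]
wrist post_a 0.75 [258.  83. 123.  46.] [(np.float64(0.959), 0.11, np.float64(0.4986), np.float64(0.3268), np.float64(1.9)), (np.float64(0.805), 0.09, np.float64(0.5075), np.float64(0.3273), np.float64(2.0))] [0.499 0.327]
24.5333
```

View pics/w5.png

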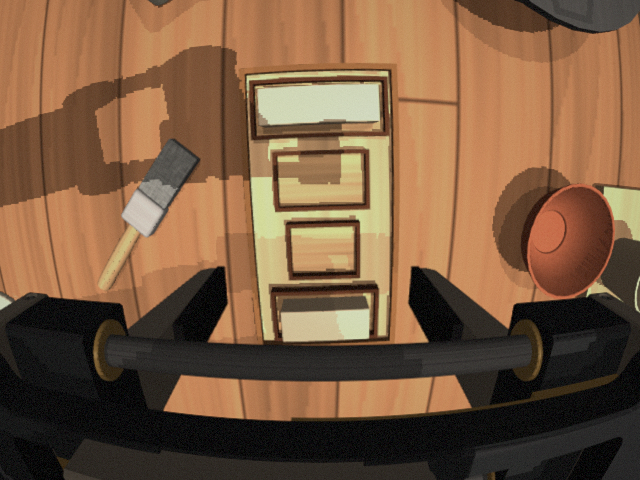

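d is square in its bay at (320,103). Now a and b, gripped by their ends.

```bash
python3 - <<'E'
from h import *
bot.move_pose([.435,-.17,.28],[180,0,0]); look("wrist",["post_a"])
bot.move_pose([.42,-.36,.28],[180,0,0]); look("wrist",["post_a"])
print(bot.read_time_s())
E
```

```text
wrist post_a 0.68 [267. 289.  47.  56.] [(np.float64(0.903), 0.05, np.float64(0.4052), np.float64(-0.2764), np.float64(72.3)), (np.float64(0.706), 0.07, np.float64(0.4053), np.float64(-0.2762), np.float64(73.1))] [ 0.406 -0.275]
wrist post_a 0.63 [290. 108.  47.  64.] [(np.float64(0.923), 0.05, np.float64(0.4318), np.float64(-0.097), np.float64(99.9)), (np.float64(0.664), 0.07, np.float64(0.4302), np.float64(-0.0874), np.float64(98.9))] [ 0.432 -0.097]
wrist post_a 0.62 [272.  99.  58.  81.] [(np.float64(0.929), 0.07, np.float64(0.4031), np.float64(-0.2854), np.float64(72.1)), (np.float64(0.729), 0.09, np.float64(0.4038), np.float64(-0.2826), np.float64(73.2))] [ 0.402 -0.285]
26.9833
```

```bash
python3 - <<'E'
from h import *
carry("a",.4320,-.0972,99.5,TY,.54)
carry("b",.4031,-.2855,72.2,TY,.76)
bot.move_pose([.5,.16,.30],[180,0,0])
look("wrist",["post_a"],"pics/w6.png")
bot.move_pose([.55,-.33,.30],[180,0,0])
cv2.imwrite("pics/side6.png",eyes.camera("side"))
look("wrist",["round_prop","tri_prop"])
print(bot.read_time_s())
E
```

```text
a gap 0.541 expected 0.54
contact False 0.11548941307988166
t 35.25 F [-0.5  0.2 -0.6]
b gap 0.757 expected 0.76
contact False 0.1156056058505867
t 43.75 F [ 0.1  0.1 -0.1]
wrist post_a 0.95 [260.  23. 119.  43.] [(np.float64(0.936), 0.11, np.float64(0.4994), np.float64(0.3289), np.float64(2.5)), (np.float64(0.787), 0.09, np.float64(0.5024), np.float64(0.3284), np.float64(2.8))] [0.499 0.328]
wrist post_a 0.7 [282.  98.  80.  39.] [(np.float64(0.947), 0.07, np.float64(0.5015), np.float64(0.2548), np.float64(2.7)), (np.float64(0.768), 0.09, np.float64(0.5022), np.float64(0.255), np.float64(2.7))] [0.502 0.255]
wrist post_a 0.6 [296. 174.  55.  40.] [(np.float64(0.963), 0.05, np.float64(0.5035), np.float64(0.1796), np.float64(1.7)), (np.float64(0.704), 0.07, np.float64(0.5019), np.float64(0.1796), np.float64(1.6))] [0.503 0.179]
wrist post_a 0.57 [278. 242.  94.  47.] [(np.float64(0.964), 0.09, np.float64(0.5065), np.float64(0.1069), np.float64(2.2)), (np.float64(0.815), 0.11, np.float64(0.511), np.float64(0.1073), np.float64(2.1))] [0.506 0.107]
wrist round_prop 0.98 [122. 246.  55.  54.] [] [ 0.362 -0.389]
wrist round_prop 0.91 [192. 239.  53.  47.] [] [ 0.449 -0.376]
wrist round_prop 0.89 [250. 174.  48.  51.] [] [ 0.507 -0.312]
wrist round_prop 0.61 [318. 241.  42.  55.] [] [ 0.568 -0.387]
wrist tri_prop 0.73 [371. 147.  62.  88.] [] [ 0.632 -0.3  ]
46.4
```

View pics/w6.png

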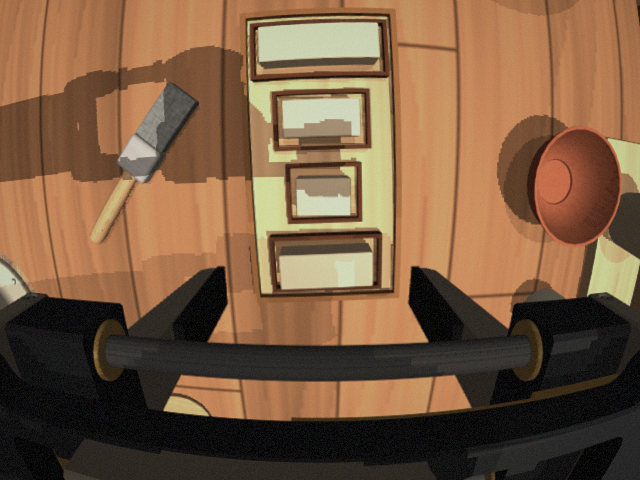

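View pics/side6.png

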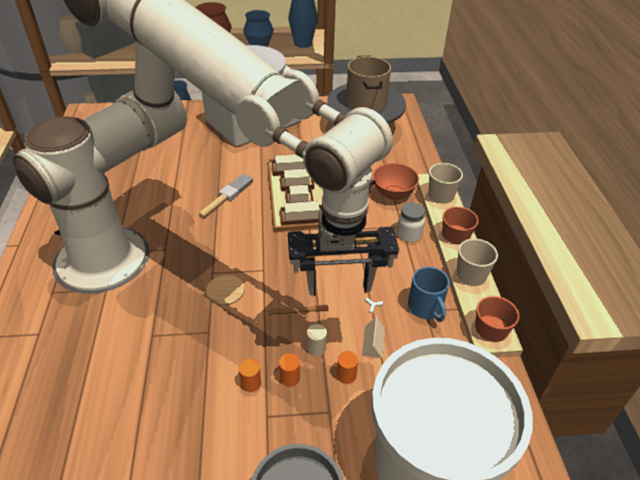

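All four posts are in their bays in the wrist view: d (320,45), b (321,117), a (323,192) and c (325,265). In the side view the props stand where they were.

```bash
python3 -c "
from cell import bot,order
print(order.finish_job(), bot.read_time_s())"
```

```text
the job is handed in; nothing more can be done
the job is handed in; nothing more can be done
```

All four kiln posts are in the bays made for their lengths, and I handed the job in at about 46 s of the 102 s limit. I placed them in the order c, d, a, b. I read "shortest post in the shortest bay and so on" as which post goes where, not the order of placing. Open fingers beside a filled bay would have hit its post, so c and d went in first, and a and b were gripped by their ends.

- **Posts:** in the last wrist view each post fitted its own length best and lay within about 3 mm and 1° of its bay. The 2–3 mm offset is mostly because the fit assumes a post on the bench and not 10 mm up in a bay.
- **Grips and forces:** finger openings matched the expected widths, and residual tool forces after each release were under 1 N.
- **Props:** the round prop, the triangular prop and the orange look-alikes measured within 1 mm of where they started.
- **Disagreements:** the side camera put the posts about 4 mm from the wrist camera's estimate in x. I used the wrist values throughout. A few fits of partly hidden posts were poor, so I ignored them.

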